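# Seat the spool on its pin and square the block in the corner

## Task

Fit the white two-flanged spool over the upright pin of the aluminium block so that it sits right down on the block, then push the block, with the spool on it, into the inside corner of the two steel fences until it is flat on the bench and flush against both. Finish while still holding it there, pressing it firmly against both fences at once with the gripper; do not let go. Leave the other things on the bench where they are.

Things in the scene. Friction and masses are not known exactly. Their poses are not given: they have to be found in the camera images.
- corner: Squaring corner fixed to the bench: two steel fences at a right angle, at any heading. Origin: the inside corner at bench height, where the inner faces meet; z up. The inner face of fence a is the plane x = 0, of fence b the plane y = 0; the block belongs at negative x and negative y, so a push along (+x, +y) of this frame presses it home.
- fence_a: Steel fence, 24 mm thick, 28 mm high, reaching along y of the corner frame from -150 to -4 mm, with its inner face at x = 0. Same origin and axes as corner.
- fence_b: Steel fence, 24 mm thick, 28 mm high, reaching along x of the corner frame from -130 to -4 mm, with its inner face at y = 0. Same origin and axes as corner.
- block: Loose smooth aluminium block (friction 0.25 on the fences), 80 x 80 x 30 mm high, 0.55 kg, with a 14 mm steel pin upright in its middle, 36 mm tall, tip tapered. Origin: centre of underside; z up, x and y square to its sides. Slides on the bench under 2 to 5 N. Pushed by the pin it may tip; pushed low on its outer sides it stays flat. At home its origin is 40 mm from both inner faces.
- spool: Loose white plastic spool standing on end, 30 mm tall, two flanges 50 mm across and 8 mm thick, hub 34 mm across, through bore 17 mm, 70 g; both ends alike. Origin: centre of the underside, z up. Seated, its origin is 30 mm above the block's and the pin turns freely in it. Gripped across the flanges with the TCP 24 mm above its origin, the fingertips clear the block's top.
- collar: Bystander: low white ring, 48 mm across, 26 mm bore, 16 mm high. Origin: centre of the underside.
- stopper: Bystander: solid white tapered stopper, 48 mm across the top, 34 mm high, no bore. Origin: centre of the underside.
- beaker: Bystander: empty glass cup, 68 mm across, 85 mm high. Origin: centre of the underside.
- wrench: Bystander: wrench lying on the bench to the right of the spool. Origin on its underside.
- jar: Bystander: closed amber glass jar, 60 mm across, 80 mm high. Origin: centre of the underside.
Things that resemble listed ones, but are neither listed nor needed, are in the scene too. Leave any red look-alike of the block alone. Leave any purple or yellow look-alike of the spool alone.

How it is judged (in metres and radians):
On the way, in this order (a step that is already met when the one before it is completed fails the run):
1. the spool is down on the block's pin (horizontal distance between spool and block below 0.004 m and z of spool in the frame of block between 0.026 and 0.034 m and angle between spool's own z axis and vertical below 0.1 rad), for 0.2 s.
2. the block, with the spool on it, is flush in the corner and pressed against both fences (all of step 1 and x of block in the frame of corner between -0.0425 and -0.035 m and y of block in the frame of corner between -0.0425 and -0.035 m and (angle between the x axis of block and the x axis of corner, either way round below 0.05 rad or angle between the x axis of block and the y axis of corner, either way round below 0.05 rad) and angle between block's own z axis and vertical below 0.05 rad and height (world z) of block below 0.004 m and contact force between block and fence_a above 1 N and contact force between block and fence_b above 1 N), for 0.2 s.
At the end, for the whole second after the job is handed in: Spool within 4 mm of fully seated and of the pin axis. Block flat on the bench, at rest, within 2.5 mm of both fences and square to them within 0.05 rad, pressing each with over 1 N, the fingers still touching spool or block with over 1 N (all of step 2 and (contact force between the fingers and block above 1 N or contact force between the fingers and spool above 1 N) and linear speed of block below 0.02 m/s); the arm keeps its last pose, push and grip.
It fails at once if another thing on the bench is moved by more than 30 mm (distance of any of collar, stopper, beaker, wrench, jar from where it was at the start of the episode above 0.03 m).
It also fails if it takes over 72 s, if anything falls off the work surface, if the arm or the gripper's body presses on something with over 40 N, if the wrist force passes 120 N, or if a joint passes its speed limit or range.

## Robot

A 6-joint arm with a two-finger parallel gripper is mounted at the origin on the work surface. World frame = base frame: x ahead of the robot, y to its left, z up, the work surface at z = 0. Lengths are in m, angles in degrees, forces in N, time in s.
With the tool pointing down it reaches from about 0.25 to 0.775 m from the base axis. Payload 8.9 kg.
Tool frame: the origin (TCP) lies between the finger pads, 19 mm behind the fingertips; this is the grasp point; z points along the fingers, y is the line along which they close (so a half turn about z gives the same grasp; the last joint's range is limited). The gripper opens to 85 mm and grips with 20 to 120 N. Pads are 22 mm wide; open, the fingers measure 114 mm over their backs; the gripper's body (76 mm by 85 mm) begins 54 mm behind the grasp point. The pads swing forward as they close: fully open they stand 13 mm farther back than shut.
Start: joints at [67.019, 16.656, -8.789, 64.555, 0, 82.019], TCP at [0.136, 0.507, 0.25] pointing down, gripper open.
Joint ranges: [-144.48, 144.48], [-52.06, 99.96], [-74.48, 78.29], [-112.23, 115.85], [-86.99, 84.42], [-180, 180]. Speed limits (degrees/s): [127.2, 127.2, 159.86, 180, 180, 180].

## Interface

Orientations are given as [roll, pitch, yaw] about the fixed x, y, z axes, in that order (R = Rz(yaw) Ry(pitch) Rx(roll)).
In Python, from station import readout, cams, r gives the robot as it stands. The module is installed in compiled form; this text tells all that it offers.
- The arm moves only by the tool send_rows, never from a script. Its arguments are lists of equal length, an entry for each row: "grip": the closure, from 0 (fully open) to 1 (shut); "offset": the shift along the tool's x, y, z in units of 25 mm (1.0 is 25 mm), a list of three; "dr": the turn, a rotation vector about the tool's x, y, z in units of 6 degrees (1.0 is 6 degrees), a list of three. In form: {"grip": [grip, ...], "offset": [[x, y, z], ...], "dr": [[wx, wy, wz], ...]}. A call has 1 to 10 rows; each row shifts and turns the commanded pose from where the row before left it, along the tool's axes as they then stand; what a row does not reach is not made up. A row lasts 1/10 s, in which the tool goes at most 50 mm and 8.59 degrees, less where a joint would pass 70% of its speed; a pose out of reach is approached as far as the arm can. A call is refused whole if a number of a shift passes 1 or a number of a turn 1, either way. A call with a gripper value outside its range is refused whole. The fingers move at their own pace and stop on an object; "newtons" is the grip in N (left out, the last holds). Time passes only in rows, so rows that do not move let the fingers close. It gives the time, the measured TCP pose, the force, the opening and the grip force at its end, in the units of the state.
- readout.state(): the state, without advancing time (a new reading comes with each control period).
- cams.snapshot(name): name is "side" or "top"; returns a dict with "pixels" (400x640x3 uint8, red, green, blue), "depth" (400x640 float32, m along the optical axis (not along the pixel's ray), 0 where there is no reading), "intrinsics" (3x3 intrinsics, pixels), "distortion" ([k1, k2, p1, p2, k3] as OpenCV has them; the pictures are not rectified), "rvec" (rotation vector, rad) and "tvec" (3), from world to camera coordinates, as OpenCV has them. Camera axes: x right, y down, z forward; pixel columns grow to the right and rows downward; lengths in m; the calibration is good to about 2 mm. A picture is of the moment at which its call begins.
- r.close_job(): hands the job in; it is judged then, once.
The state is a dict: "time": time; "joint_positions": joint angles; "qd": joint speeds; "tau": joint torques, N m; "position": TCP position; "orientation": TCP orientation; "wrist_force": force on the tool from outside, world axes, zero at the start; "torque": the same for the moment, N m; "finger_gap": finger opening in m; "grasp_force": force on a finger pad.
Only numpy, scipy, OpenCV 4.12 (cv2) and the standard library are available. Lean on these libraries where they do the work, as an engineer would, in place of code of your own. Each camera call takes 0.05 s, during which the arm holds its last target. There are 200 camera calls.

## Working session

There is one attempt and no reset: what is moved stays moved. The work goes in short steps, Python scripts to look and compute and a tool call to move; the robot and the scene stay as the last step left them, time stands still between calls to the robot, and variables do not carry over. Pictures are saved under pics/ and viewed, at most 11 in all, crops included, and the job is handed in when it is done.

Besides the shell and the picture viewer there is one more tool, called after "Request:" as name(argument=value, ...) on one line, values as JSON. send_rows: Moves the arm, as the interface text tells. Its arguments: {"type":"object","properties":{"grip":{"type":"array"},"offset":{"type":"array"},"dr":{"type":"array"},"newtons":{"type":"number"}},"required":["grip","offset","dr"]}

```bash
mkdir -p pics; cat > h.py <<'E'
import numpy as np, cv2
from station import readout, cams, r
def snap(n,tag):
    s=cams.snapshot(n); np.savez(f'pics/{tag}.npz',**{k:np.asarray(v) for k,v in s.items()}); cv2.imwrite(f'pics/{tag}.png',s['pixels'][:,:,::-1]); return s
def ray(s,u,v):
    R,_=cv2.Rodrigues(np.asarray(s['rvec'],float)); t=np.asarray(s['tvec'],float).reshape(3)
    p=cv2.undistortPoints(np.array([[[u,v]]],float),np.asarray(s['intrinsics']),np.asarray(s['distortion'])).reshape(2)
    return -R.T@t, R.T@np.array([p[0],p[1],1.])
def atz(s,u,v,z):
    c,d=ray(s,u,v); return c+d*(z-c[2])/d[2]
def cloud(s):
    R,_=cv2.Rodrigues(np.asarray(s['rvec'],float)); t=np.asarray(s['tvec'],float).reshape(3)
    h,w=s['depth'].shape; uu,vv=np.meshgrid(np.arange(w),np.arange(h))
    p=cv2.undistortPoints(np.stack([uu,vv],-1).reshape(-1,1,2).astype(float),np.asarray(s['intrinsics']),np.asarray(s['distortion'])).reshape(h,w,2)
    P=np.dstack([p,np.ones((h,w))])*s['depth'][...,None]
    return (P-t)@R
E
python3 - <<'E'
from h import *
a=snap('top','top0'); b=snap('side','side0'); print(readout.state())
for s in(a,b): print(ray(s,320,200), s['intrinsics'])
E
```

```text
{'time': 0.1, 'joint_positions': array([ 6.70184734e+01,  1.66860636e+01, -8.82411288e+00,  6.45537728e+01,
       -2.02292865e-04,  8.20198600e+01]), 'qd': array([ 0.01865449,  0.00233128,  0.11675842,  0.03316253, -0.08042538,
        0.05510734]), 'tau': array([ 1.76124195e-03, -5.37975812e+01,  3.31920111e+01,  9.26248846e-03,
       -2.27644823e-04,  7.73550312e-06]), 'position': array([0.13574518, 0.50679489, 0.24950356]), 'orientation': array([-1.79936642e+02, -8.67773184e-03,  1.64998609e+02]), 'wrist_force': array([-0.46780412,  0.58483562, -0.8159327 ]), 'torque': array([0.05139952, 0.0292755 , 0.03298657]), 'grasp_force': 0.0, 'finger_gap': 0.08572925764947614}
(array([0.43063596, 0.03138941, 1.38413364]), array([ 0.07671229,  0.00880936, -0.99707186])) [[451.67944758   0.         323.75423783]
 [  0.         451.67944758 196.95048853]
 [  0.           0.           1.        ]]
(array([-0.08035325, -0.66479698,  0.70762518]), array([ 0.51637526,  0.61984258, -0.59100099])) [[434.76418792   0.         322.29611807]
 [  0.         434.76418792 195.59807966]
 [  0.           0.           1.        ]]
```

View pics/top0.png

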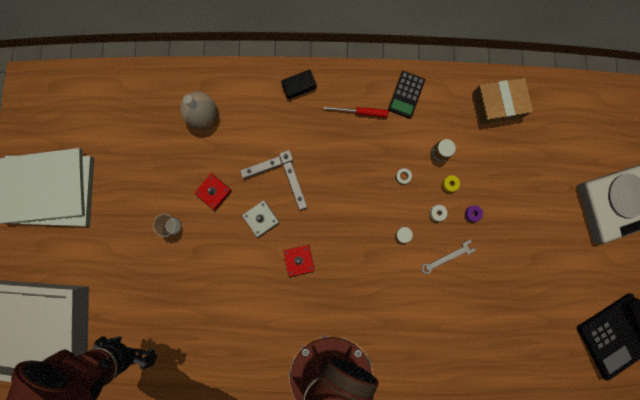

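View pics/side0.png

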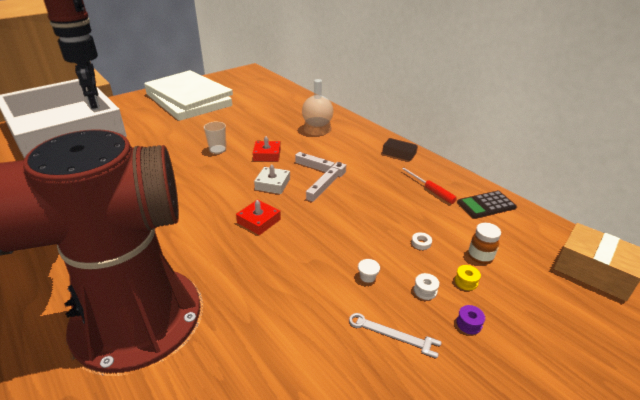

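Top view: the block is near (261,219), with the fences' corner near (287,157). The spool is at (439,213), the collar at (404,176) and the stopper at (404,235). I'll enlarge both areas.

```bash
python3 - <<'E'
import cv2,numpy as np
a=cv2.imread('pics/top0.png')
A=cv2.resize(a[140:250,225:325],None,fx=5,fy=5,interpolation=cv2.INTER_CUBIC)
B=cv2.resize(a[190:240,415:495],None,fx=5,fy=5,interpolation=cv2.INTER_CUBIC)
o=np.zeros((550,800,3),np.uint8);o[:,:500]=A
o[:250,500:800]=B[:,:300];cv2.imwrite('pics/crop0.png',o)
E
```

```text
(no output)
```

View pics/crop0.png

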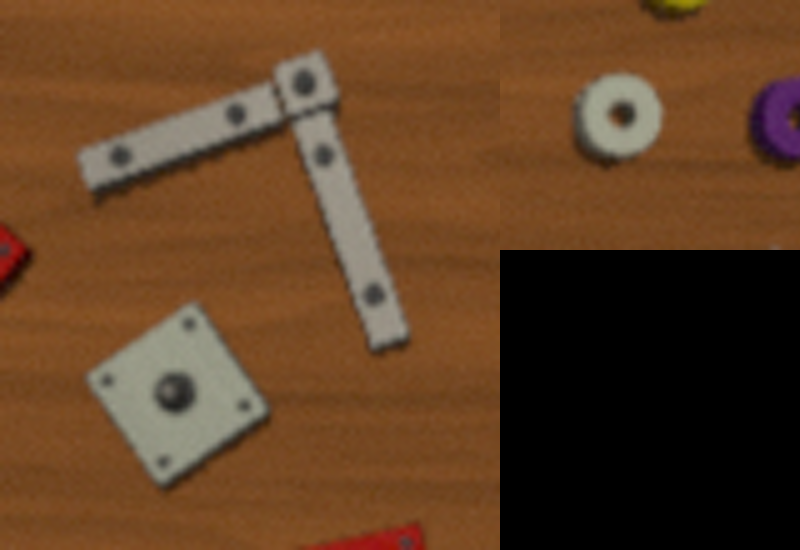

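```bash
python3 - <<'E'
from h import *
s=dict(np.load('pics/top0.npz')); P=cloud(s)
px=lambda x,y,ox=225,oy=140:((x+.5)/5-.5+ox,(y+.5)/5-.5+oy)
C=np.array([atz(s,*px(*c),.03)[:2] for c in[(88,378),(193,303),(268,410),(165,487)]])
print('block',C.mean(0),[ (np.linalg.norm(e),np.degrees(np.arctan2(e[1],e[0]))) for e in np.roll(C,-1,0)-C])
print('pin tip',atz(s,*px(172,391),.066))
f=[atz(s,*px(*c),.028)[:2] for c in[(94,187),(281,122),(293,120),(371,347)]]
for i in(0,2):
  e=f[i+1]-f[i];print(f[i],f[i+1],np.degrees(np.arctan2(e[1],e[0])))
A=np.array([f[1]-f[0],-(f[3]-f[2])]).T;k=np.linalg.solve(A,f[2]-f[0]);print('corner',f[0]+k[0]*(f[1]-f[0]))
print('spool px',atz(s,*px(621,114,315,190),.03))
hsv=cv2.cvtColor(s['pixels'],cv2.COLOR_RGB2HSV);w=(hsv[...,1]<80)&(hsv[...,2]>90)
b=dict(np.load('pics/side0.npz'));Q=cloud(b);hb=cv2.cvtColor(b['pixels'],cv2.COLOR_RGB2HSV);wb=(hb[...,1]<80)&(hb[...,2]>70)
for nm,S,PP,W,(u,v) in[('top',s,P,w,(439,213)),('side',b,Q,wb,(427,285))]:
  m=np.zeros(W.shape,bool);m[v-16:v+17,u-16:u+17]=1
  q=PP[m&W&(PP[...,2]>.024)&(PP[...,2]<.04)];print(nm,len(q),q.min(0),q.max(0),cv2.minEnclosingCircle(q[:,:2].astype(np.float32)))
  ms=m&(W)
  vv,uu=np.nonzero(ms&(PP[...,2]>.024));xy=np.array([atz(S,a,c,.03)[:2] for a,c in zip(uu,vv)]);print(cv2.minEnclosingCircle(xy.astype(np.float32)))
u,v=261,219
m=np.zeros(w.shape,bool);m[v-22:v+23,u-22:u+23]=1
m&=w&(P[...,2]>.02)&(P[...,2]<.04);print('blk',cv2.minAreaRect(P[m][:,:2].astype(np.float32)*1000))
m=np.zeros(w.shape,bool);m[145:215,237:310]=1
m&=(P[...,2]>.02)&(P[...,2]<.035); vv,uu=np.nonzero(m);print('fence',P[m].min(0),P[m].max(0))
E
```

```text
block [0.47509958 0.22152027] [(np.float64(0.07770043048458077), np.float64(-53.03279289961999)), (np.float64(0.07901442061293494), np.float64(-143.27074213094085)), (np.float64(0.07707137856640242), np.float64(128.1741380060502)), (np.float64(0.08063774848372192), np.float64(37.193160729869795))]
pin tip [0.47580707 0.22026924 0.066     ]
[0.59975147 0.27761008] [0.64190792 0.16493481] -69.48711087145736
[0.64328711 0.15767125] [0.50639846 0.10649398] -159.50121371599957
corner [0.64446128 0.15811023]
spool px [ 0.50516437 -0.31697638  0.03      ]
top 184 [ 0.48186681 -0.34046917  0.02435777] [ 0.52791463 -0.29276021  0.03700254] ((0.5056023597717285, -0.31711751222610474), 0.02578490786254406)
((0.5060542821884155, -0.3164818584918976), 0.025524603202939034)
side 326 [ 0.4807009  -0.342534    0.02417766] [ 0.53181447 -0.29348566  0.03284556] ((0.5064100027084351, -0.3174388110637665), 0.026141732931137085)
((0.5030391812324524, -0.32095494866371155), 0.028350576758384705)
blk ((476.82861328125, 222.71438598632812), (79.16169738769531, 78.55384063720703), 36.82516860961914)
fence [0.48738313 0.08521008 0.0202933 ] [0.68266919 0.28606793 0.03487276]
```

Request:
send_rows(grip=[0.1, 0.2, 0.25, 0.25, 0.25, 0.25, 0.25, 0.25, 0.25, 0.25], offset=[[-0.4, -0.5, 0], [-0.76, -0.93, 0], [-0.76, -0.93, 0], [-0.76, -0.93, 0], [-0.76, -0.93, 0], [-0.76, -0.93, 0], [-0.76, -0.93, 0], [-0.76, -0.93, 0], [-0.76, -0.93, 0], [-0.76, -0.93, 0]], dr=[[0, 0, 0], [0, 0, 0], [0, 0, 0], [0, 0, 0], [0, 0, 0], [0, 0, 0], [0, 0, 0], [0, 0, 0], [0, 0, 0], [0, 0, 0]], newtons=30)

```text
time: 1.1
position: [0.2534, 0.2449, 0.2499]
orientation: [-180.0, -0.0, 165.0]
wrist_force: [0.4, 0.3, 0.6]
finger_gap: 0.0641
grasp_force: 0.0
```

Request:
send_rows(grip=[0.25, 0.25, 0.25, 0.25, 0.25, 0.25, 0.25, 0.25, 0.25, 0.25], offset=[[-0.76, -0.93, 0], [-0.76, -0.93, 0], [-0.76, -0.93, 0], [-0.76, -0.93, 0], [-0.76, -0.93, 0], [-0.76, -0.93, 0], [-0.76, -0.93, 0], [-0.76, -0.93, 0], [-0.76, -0.93, 0], [-0.76, -0.93, 0]], dr=[[0, 0, 0], [0, 0, 0], [0, 0, 0], [0, 0, 0], [0, 0, 0], [0, 0, 0], [0, 0, 0], [0, 0, 0], [0, 0, 0], [0, 0, 0]])

```text
time: 2.1
position: [0.3768, -0.0289, 0.2499]
orientation: [180.0, -0.0, 165.0]
wrist_force: [0.6, 0.4, 0.8]
finger_gap: 0.0641
grasp_force: 0.0
```

Request:
send_rows(grip=[0.25, 0.25, 0.25, 0.25, 0.25, 0.25, 0.25, 0.25, 0.25, 0.25], offset=[[-0.76, -0.93, 0], [-0.76, -0.93, 0], [-0.76, -0.93, 0], [-0.76, -0.93, 0], [-0.76, -0.93, 0], [-0.76, -0.93, 0], [-0.76, -0.93, 0], [-0.76, -0.93, 0], [-0.76, -0.93, 0], [-0.4, -0.5, 0]], dr=[[0, 0, 0], [0, 0, 0], [0, 0, 0], [0, 0, 0], [0, 0, 0], [0, 0, 0], [0, 0, 0], [0, 0, 0], [0, 0, 0], [0, 0, 0]])

```text
time: 3.1
position: [0.4946, -0.2907, 0.2493]
orientation: [-180.0, -0.0, 164.9]
wrist_force: [0.9, -0.3, -0.1]
finger_gap: 0.0637
grasp_force: 0.0
```

Request:
send_rows(grip=[0.25], offset=[[0, 0, 0]], dr=[[0, 0, 0]])

```text
time: 3.2
position: [0.4944, -0.2904, 0.2491]
orientation: [180.0, -0.0, 164.9]
wrist_force: [-0.3, -0.1, 0.1]
finger_gap: 0.064
grasp_force: 0.0
```

Request:
send_rows(grip=[0.25, 0.25, 0.25, 0.25, 0.25, 0.25, 0.25, 0.25, 0.25, 0.25], offset=[[-0.35, -0.45, 0.5], [-0.35, -0.46, 1], [0, 0, 1], [0, 0, 1], [0, 0, 1], [0, 0, 1], [0, 0, 0.5], [0, 0, 0], [0, 0, 0], [0, 0, 0]], dr=[[0, 0, 0], [0, 0, 0], [0, 0, 0], [0, 0, 0], [0, 0, 0], [0, 0, 0], [0, 0, 0], [0, 0, 0], [0, 0, 0], [0, 0, 0]])

```text
time: 4.2
position: [0.5058, -0.3157, 0.1013]
orientation: [-180.0, 0.1, 165.0]
wrist_force: [-0.3, -0.2, -0.4]
finger_gap: 0.0641
grasp_force: 0.0
```

Request:
send_rows(grip=[0.25, 0.25, 0.25, 0.25, 0.25, 0.25, 0.25], offset=[[0, 0, 0.5], [0, 0, 0.8], [0, 0, 0.8], [0, 0, 0.5], [0, 0, 0.3], [0, 0, 0.1], [0, 0, 0]], dr=[[0, 0, 0], [0, 0, 0], [0, 0, 0], [0, 0, 0], [0, 0, 0], [0, 0, 0], [0, 0, 0]])

```text
time: 4.9
position: [0.5053, -0.3154, 0.0251]
orientation: [-180.0, 0.0, 165.0]
wrist_force: [-0.1, -0.0, 0.7]
finger_gap: 0.0642
grasp_force: 0.0
```

```bash
python3 - <<'E'
from h import *
b=snap('side','side1')
cv2.imwrite('pics/side1c.png',cv2.resize(b['pixels'][220:360,340:520,::-1],None,fx=4,fy=4,interpolation=cv2.INTER_CUBIC))
print(readout.state()['position'])
E
```

```text
[ 0.50547916 -0.31552041  0.02550111]
```

View pics/side1c.png

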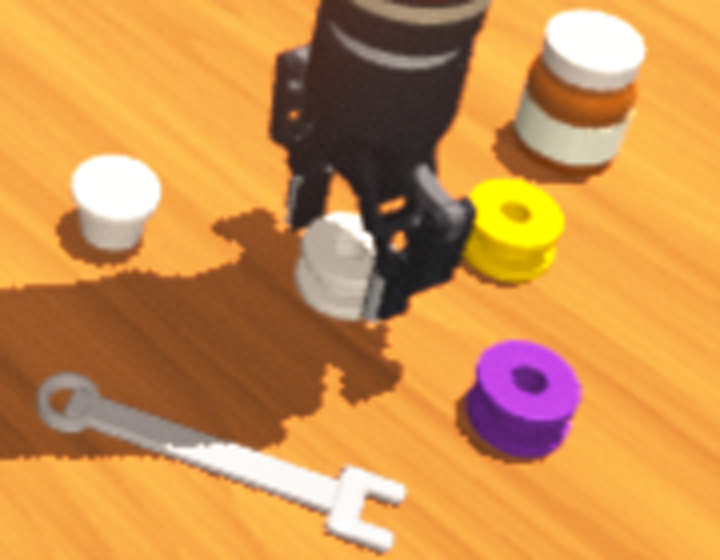

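The spool (crop ~(340,265)) stands between the open fingers, and its neighbours are clear. Closing now.

Request:
send_rows(grip=[0.5, 0.7, 1, 1, 1, 1], offset=[[0, 0, 0], [0, 0, 0], [0, 0, 0], [0, 0, 0], [0, 0, 0], [0, 0, 0]], dr=[[0, 0, 0], [0, 0, 0], [0, 0, 0], [0, 0, 0], [0, 0, 0], [0, 0, 0]], newtons=30)

```text
time: 5.55
position: [0.5057, -0.3156, 0.0261]
orientation: [-180.0, 0.1, 165.0]
wrist_force: [0.7, 1.7, 7.3]
finger_gap: 0.0496
grasp_force: 30.7
```

Request:
send_rows(grip=[1, 1, 1, 1, 1, 1, 1, 1], offset=[[0, 0, -0.3], [0, 0, -0.7], [0, 0, -1], [0, 0, -1], [0, 0, -1], [0, 0, -1], [0, 0, -0.5], [0, 0, 0]], dr=[[0, 0, 0], [0, 0, 0], [0, 0, 0], [0, 0, 0], [0, 0, 0], [0, 0, 0], [0, 0, 0], [0, 0, 0]])

```text
time: 6.35
position: [0.5061, -0.3159, 0.1645]
orientation: [-179.9, 0.2, 165.0]
wrist_force: [0.7, -0.2, -0.4]
finger_gap: 0.0495
grasp_force: 31.3
```

Request:
send_rows(grip=[1, 1, 1, 1, 1, 1, 1, 1, 1, 1], offset=[[0.16, 0.48, 0], [0.32, 0.97, 0], [0.32, 0.97, 0], [0.32, 0.97, 0], [0.32, 0.97, 0], [0.32, 0.97, 0], [0.32, 0.97, 0], [0.32, 0.97, 0], [0.32, 0.97, 0], [0.32, 0.97, 0]], dr=[[0, 0, 0], [0, 0, 0], [0, 0, 0], [0, 0, 0], [0, 0, 0], [0, 0, 0], [0, 0, 0], [0, 0, 0], [0, 0, 0], [0, 0, 0]])

```text
time: 7.35
position: [0.4897, -0.0711, 0.161]
orientation: [180.0, -0.2, 165.0]
wrist_force: [0.8, 0.2, -0.8]
finger_gap: 0.0497
grasp_force: 31.3
```

Request:
send_rows(grip=[1, 1, 1, 1, 1, 1, 1, 1, 1, 1], offset=[[0.32, 0.97, 0], [0.32, 0.97, 0], [0.32, 0.97, 0], [0.32, 0.97, 0], [0.32, 0.97, 0], [0.32, 0.97, 0], [0.32, 0.97, 0], [0.32, 0.97, 0], [0.32, 0.97, 0], [0.32, 0.97, 0]], dr=[[0, 0, 0], [0, 0, 0], [0, 0, 0], [0, 0, 0], [0, 0, 0], [0, 0, 0], [0, 0, 0], [0, 0, 0], [0, 0, 0], [0, 0, 0]])

```text
time: 8.35
position: [0.4748, 0.1831, 0.161]
orientation: [-179.9, -0.2, 165.0]
wrist_force: [0.1, -1.0, -0.7]
finger_gap: 0.0496
grasp_force: 31.3
```

Request:
send_rows(grip=[1, 1, 1, 1], offset=[[0.32, 0.97, 0], [0.16, 0.48, 0], [0, 0, 0], [0, 0, 0]], dr=[[0, 0, 0], [0, 0, 0], [0, 0, 0], [0, 0, 0]])

```text
time: 8.75
position: [0.4738, 0.2195, 0.1618]
orientation: [-179.9, -0.1, 165.0]
wrist_force: [0.8, 0.4, -0.1]
finger_gap: 0.0494
grasp_force: 31.3
```

```bash
python3 - <<'E'
from h import *
b=snap('side','side2');a=snap('top','top2')
A=cv2.resize(b['pixels'][90:240,200:360,::-1],None,fx=4,fy=4,interpolation=cv2.INTER_CUBIC)
cv2.imwrite('pics/side2c.png',A[:600])
print(readout.state()['position'],readout.state()['wrist_force'])
R,_=cv2.Rodrigues(b['rvec'])
for p in[(.4755,.221,.066),(.4755,.221,.03)]: print(cv2.projectPoints(np.array([p]),b['rvec'],b['tvec'],b['intrinsics'],b['distortion'])[0].ravel())
E
```

```text
[0.47434574 0.21902087 0.1621879 ] [-0.36296556 -0.67056762 -1.04246186]
[270.59862392 165.14864817]
[271.2463411 175.9500956]
```

View pics/side2c.png

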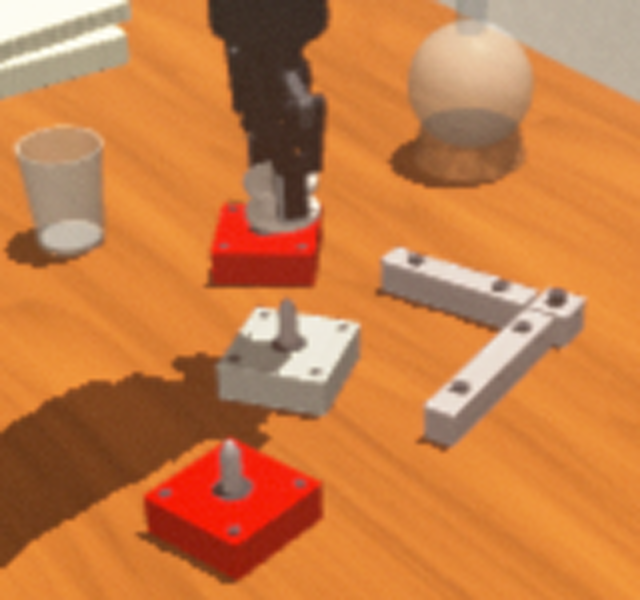

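Request:
send_rows(grip=[1, 1, 1, 1, 1, 1], offset=[[-0.06, 0.08, 0.5], [0, 0, 0.8], [0, 0, 0.8], [0, 0, 0.4], [0, 0, 0.05], [0, 0, 0]], dr=[[0, 0, 0], [0, 0, 0], [0, 0, 0], [0, 0, 0], [0, 0, 0], [0, 0, 0]])

```text
time: 9.45
position: [0.4767, 0.2212, 0.0988]
orientation: [-180.0, -0.0, 165.0]
wrist_force: [-1.2, 0.3, -0.0]
finger_gap: 0.0498
grasp_force: 31.3
```

```bash
python3 - <<'E'
from h import *
b=snap('side','side3');st=readout.state();print(st['position'],st['orientation'])
A=cv2.resize(b['pixels'][130:200,240:310,::-1],None,fx=8,fy=8,interpolation=cv2.INTER_CUBIC)
cv2.imwrite('pics/side3c.png',A)
p=st['position'];o=p-[0,0,.0255]
cam,_=ray(b,320,200);f=np.r_[(o-cam)[:2],0];f/=np.linalg.norm(f);rt=np.array([f[1],-f[0],0])
pr=lambda q:(cv2.projectPoints(q.reshape(1,3),b['rvec'],b['tvec'],b['intrinsics'],b['distortion'])[0].ravel()-[240,130]+.5)*8-.5
print('rt',rt,f)
for k,q in dict(L=o-.025*rt,R=o+.025*rt,botfront=o-.025*f,pintip=np.array([.476,.2207,.066]),pinbase=np.array([.476,.2207,.03])).items(): print(k,pr(q))
E
```

```text
[0.47701121 0.22142505 0.09922127] [1.79980190e+02 3.52256136e-02 1.64984191e+02]
rt [ 0.84650285 -0.5323842   0.        ] [0.5323842  0.84650285 0.        ]
L [177.8150166  267.50416222]
R [322.03518523 260.2710007 ]
botfront [252.33779933 301.72449469]
pintip [249.96466537 284.5856365 ]
pinbase [255.1176776  370.99371361]
```

View pics/side3c.png

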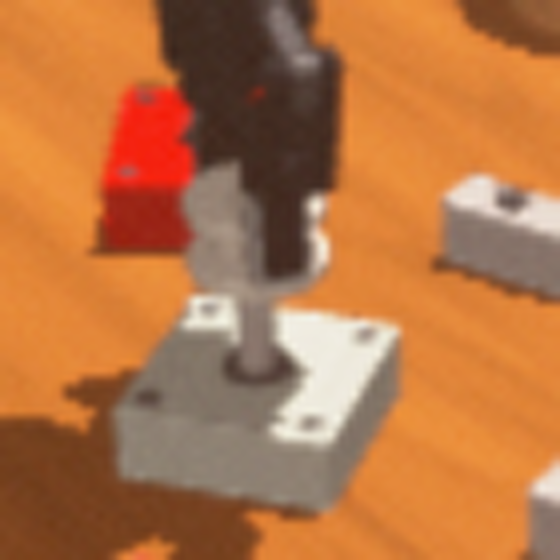

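Spool bottom flange is centred at crop x≈257, against the pin shaft at x≈258 (bias-corrected offset about 1 mm). I'll nudge it and go down.

Request:
send_rows(grip=[1, 1, 1, 1, 1, 1], offset=[[0.045, 0.01, 0], [0, 0, 0.15], [0, 0, 0.15], [0, 0, 0.15], [0, 0, 0.15], [0, 0, 0]], dr=[[0, 0, 0], [0, 0, 0], [0, 0, 0], [0, 0, 0], [0, 0, 0], [0, 0, 0]])

```text
time: 10.1
position: [0.4756, 0.2223, 0.0834]
orientation: [180.0, -0.0, 165.0]
wrist_force: [0.5, 1.0, -0.3]
finger_gap: 0.0498
grasp_force: 31.3
```

Spool bottom is at about 0.058 (below the tip at 0.066) with no force, so it's threaded. Going on down.

Request:
send_rows(grip=[1, 1, 1, 1, 1, 1, 1], offset=[[0, 0, 0.15], [0, 0, 0.2], [0, 0, 0.2], [0, 0, 0.2], [0, 0, 0.15], [0, 0, 0.1], [0, 0, 0]], dr=[[0, 0, 0], [0, 0, 0], [0, 0, 0], [0, 0, 0], [0, 0, 0], [0, 0, 0], [0, 0, 0]])

```text
time: 10.8
position: [0.4753, 0.2218, 0.0583]
orientation: [-180.0, -0.0, 165.0]
wrist_force: [0.7, 1.9, -1.6]
finger_gap: 0.0498
grasp_force: 31.3
```

Request:
send_rows(grip=[1, 1, 1, 1], offset=[[0, 0, 0.06], [0, 0, 0.05], [0, 0, 0.03], [0, 0, 0]], dr=[[0, 0, 0], [0, 0, 0], [0, 0, 0], [0, 0, 0]])

```text
time: 11.2
position: [0.4753, 0.2218, 0.056]
orientation: [-180.0, 0.0, 165.0]
wrist_force: [-3.3, -1.1, 12.1]
finger_gap: 0.0493
grasp_force: 32.4
```

Request:
send_rows(grip=[0.3, 0.25, 0.25, 0.25, 0.25, 0.25, 0.25, 0.25, 0.25, 0.25], offset=[[0, 0, 0], [0, 0, 0], [0, 0, 0], [0, 0, -0.3], [0, 0, -0.7], [0, 0, -1], [0, 0, -1], [0, 0, -1], [0, 0, -0.5], [0, 0, 0]], dr=[[0, 0, 0], [0, 0, 0], [0, 0, 0], [0, 0, 0], [0, 0, 0], [0, 0, 0], [0, 0, 0], [0, 0, 0], [0, 0, 0], [0, 0, 0]])

```text
time: 12.2
position: [0.4767, 0.2223, 0.1699]
orientation: [179.9, 0.2, 165.0]
wrist_force: [0.4, 0.5, -0.0]
finger_gap: 0.0639
grasp_force: 0.0
```

Request:
send_rows(grip=[0.25, 0.25, 0.25, 0.25, 0.25, 0.25, 0.25], offset=[[0.5, 0, 0], [1, 0, 0], [1, 0, 0], [1, 0, 0], [0.7, 0, 0], [0, 0, 0], [0, 0, 0]], dr=[[0, 0, 0], [0, 0, 0], [0, 0, 0], [0, 0, 0], [0, 0, 0], [0, 0, 0], [0, 0, 0]])

```text
time: 12.9
position: [0.374, 0.2493, 0.1676]
orientation: [-180.0, 0.0, 165.0]
wrist_force: [0.7, 0.1, -0.4]
finger_gap: 0.0642
grasp_force: 0.0
```

```bash
python3 - <<'E'
from h import *
b=snap('side','side4');a=snap('top','top4')
A=cv2.resize(b['pixels'][120:240,230:350,::-1],None,fx=3.3,fy=3.3,interpolation=cv2.INTER_CUBIC)
B=cv2.resize(a['pixels'][170:290,215:335,::-1],None,fx=3.3,fy=3.3,interpolation=cv2.INTER_CUBIC)
cv2.imwrite('pics/c4.png',np.hstack([A,B]))
for s,n in((a,'top'),(b,'side')):
  P=cloud(s);h=cv2.cvtColor(s['pixels'],cv2.COLOR_RGB2HSV)
  near=np.hypot(P[...,0]-.476,P[...,1]-.222)
  q=P[(near<.06)&(h[...,1]<90)&(P[...,2]>.05)&(P[...,2]<.075)];print(n,len(q),np.percentile(q[:,2],[10,50,90]))
  q=q[(q[:,2]<.066)];print(cv2.minEnclosingCircle(q[:,:2].astype(np.float32)))
E
```

```text
top 212 [0.0564891  0.05984148 0.06344699]
((0.4763835370540619, 0.22146619856357574), 0.0250858087092638)
side 162 [0.0556502  0.05927614 0.06166565]
((0.47705748677253723, 0.2193216234445572), 0.02527773752808571)
```

View pics/c4.png

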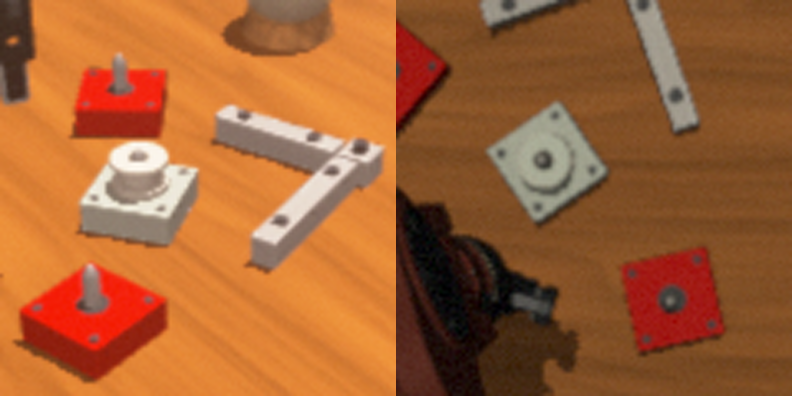

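Seated (top at z≈0.06). The outer corner faces the gripper. Next I lower the half-open fingers as a V-cradle behind that corner.

Request:
send_rows(grip=[0.41, 0.41, 0.41, 0.41, 0.41, 0.41, 0.41, 0.41, 0.41, 0.41], offset=[[-0.5, -0.2, 0], [-0.55, -0.2, 0.5], [0, 0, 1], [0, 0, 1], [0, 0, 1], [0, 0, 1], [0, 0, 0.6], [0, 0, 0.3], [0, 0, 0], [0, 0, 0]], dr=[[0, 0, 0], [0, 0, 0], [0, 0, -0.6], [0, 0, -0.57], [0, 0, 0], [0, 0, 0], [0, 0, 0], [0, 0, 0], [0, 0, 0], [0, 0, 0]])

```text
time: 14.0
position: [0.3975, 0.2325, 0.0329]
orientation: [180.0, 0.0, 172.0]
wrist_force: [0.4, 0.9, -0.1]
finger_gap: 0.0501
grasp_force: 0.0
```

```bash
cat > blk.py <<'E'
from h import *
import sys
def run(tag,guess,rad=.066):
  st=readout.state();print(st['time'],st['position'].round(4),st['orientation'].round(1),st['wrist_force'].round(1),st['finger_gap'])
  C=np.array([.6445,.158]);X=np.array([.350,-.937]);Y=np.array([.937,.350])
  s=snap('top',tag);P=cloud(s);h=cv2.cvtColor(s['pixels'],cv2.COLOR_RGB2HSV)
  near=np.hypot(P[...,0]-guess[0],P[...,1]-guess[1])<rad
  m=near&(h[...,1]<80)&(h[...,2]>90)&(P[...,2]>.02)&(P[...,2]<.04)
  print('blk',cv2.minAreaRect(P[m][:,:2].astype(np.float32)*1000))
  m=near&(h[...,1]<80)&(P[...,2]>.05)&(P[...,2]<.07)
  (c,r0)=cv2.minEnclosingCircle(P[m][:,:2].astype(np.float32));d=np.array(c)-C
  print('spool',c,r0,'in corner',d@X,d@Y)
E
python3 -c "
from blk import *
run('t5',(.476,.222))"
```

```text
14.0 [0.3975 0.2325 0.0329] [180.   0. 172.] [ 0.4  0.9 -0.1] 0.05012258887145374
blk ((476.3870544433594, 221.35421752929688), (78.90296173095703, 77.90711975097656), 36.28834533691406)
spool (0.4760127663612366, 0.22203676402568817) 0.025389350950717926 in corner -0.118972979665637 -0.13545967051053046
```

Request:
send_rows(grip=[0.41, 0.41, 0.41, 0.41, 0.41, 0.41], offset=[[-0.3, 0, 0.05], [-0.5, 0, 0.05], [-0.4, 0, 0], [-0.2, 0, 0], [-0.1, 0, 0], [0, 0, 0]], dr=[[0, 0, 0], [0, 0, 0], [0, 0, 0], [0, 0, 0], [0, 0, 0], [0, 0, 0]])

```text
time: 14.65
position: [0.4341, 0.2276, 0.0302]
orientation: [180.0, -0.0, 172.0]
wrist_force: [-0.3, 0.7, 0.8]
finger_gap: 0.0504
grasp_force: 0.4
```

Request:
send_rows(grip=[0.41, 0.41, 0.41, 0.41, 0.41, 0.41, 0.41, 0.41, 0.41, 0.41], offset=[[-0.2, -0.02, 0], [-0.24, -0.015, 0], [-0.24, -0.01, 0], [-0.24, -0.008, 0], [-0.24, -0.005, 0], [-0.24, 0, 0], [-0.24, 0.005, 0], [-0.2, 0.01, 0], [-0.1, 0.01, 0], [0, 0, 0]], dr=[[0, 0, 0.15], [0, 0, 0.15], [0, 0, 0.15], [0, 0, 0.15], [0, 0, 0.15], [0, 0, 0.15], [0, 0, 0.15], [0, 0, 0.15], [0, 0, 0.1], [0, 0, 0]])

```text
time: 15.65
position: [0.4822, 0.217, 0.0303]
orientation: [180.0, 0.1, 164.2]
wrist_force: [0.2, 0.6, -1.0]
finger_gap: 0.0506
grasp_force: 0.2
```

```bash
python3 -c "
from blk import *
run('t6',(.527,.205))
s=dict(np.load('pics/t6.npz'));cv2.imwrite('pics/t6c.png',cv2.resize(s['pixels'][140:250,215:325,::-1],None,fx=4.5,fy=4.5,interpolation=cv2.INTER_CUBIC))"
```

```text
15.65 [0.4822 0.217  0.0303] [1.800e+02 1.000e-01 1.642e+02] [ 0.2  0.6 -1. ] 0.050570912841639656
blk ((529.4364624023438, 188.26498413085938), (79.19384765625, 44.950042724609375), 26.927810668945312)
spool (0.5097767114639282, 0.1967761218547821) 0.037937749177217484 in corner -0.08348637716555593 -0.11266407870912548
```

View pics/t6c.png

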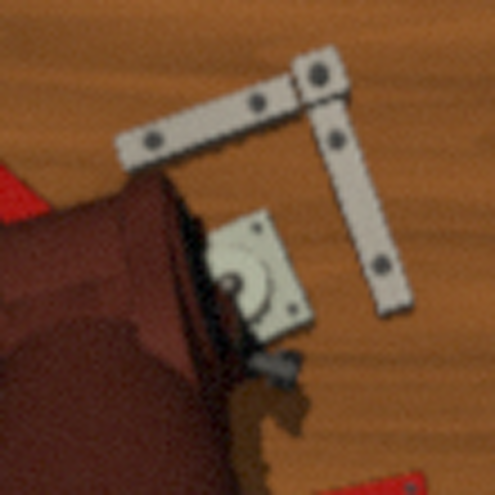

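The block follows the cradle (heading ≈27°). I'll keep pushing and turning toward 155.5°.

Request:
send_rows(grip=[0.41, 0.41, 0.41, 0.41, 0.41, 0.41, 0.41, 0.41, 0.41, 0.41], offset=[[-0.2, 0.03, 0], [-0.26, 0.03, 0], [-0.26, 0.03, 0], [-0.26, 0.03, 0], [-0.26, 0.03, 0], [-0.26, 0.03, 0], [-0.26, 0.03, 0], [-0.26, 0.03, 0], [-0.26, 0.03, 0], [-0.2, 0.03, 0]], dr=[[0, 0, 0.15], [0, 0, 0.15], [0, 0, 0.15], [0, 0, 0.15], [0, 0, 0.15], [0, 0, 0.15], [0, 0, 0.15], [0, 0, 0.15], [0, 0, 0.15], [0, 0, 0.1]])

```text
time: 16.7
position: [0.5429, 0.203, 0.0303]
orientation: [180.0, 0.0, 155.4]
wrist_force: [-3.6, 1.6, 2.4]
finger_gap: 0.0504
grasp_force: 2.4
```

Request:
send_rows(grip=[0.41], offset=[[-0.1, 0, 0]], dr=[[0, 0, 0]])

```text
time: 16.8
position: [0.5452, 0.202, 0.0302]
orientation: [180.0, 0.0, 155.5]
wrist_force: [-4.0, 1.7, 2.1]
finger_gap: 0.0506
grasp_force: 2.4
```

```bash
python3 -c "
from blk import *
run('t7',(.587,.184))
b=snap('side','s7');s=dict(np.load('pics/t7.npz'));f=lambda i:cv2.resize(i,None,fx=3.6,fy=3.6,interpolation=cv2.INTER_CUBIC)
cv2.imwrite('pics/c7.png',np.hstack([f(s['pixels'][130:240,215:325,::-1]),f(b['pixels'][120:230,250:360,::-1])]))"
```

```text
16.8 [0.5452 0.202  0.0302] [180.    0.  155.5] [-4.   1.7  2.1] 0.050648182664464185
blk ((606.259033203125, 157.72299194335938), (114.06903076171875, 67.14569091796875), 21.97807502746582)
spool (0.5651265382766724, 0.1765066236257553) 0.0428745411336422 in corner -0.04512141794049738 -0.06789561536574361
```

View pics/c7.png

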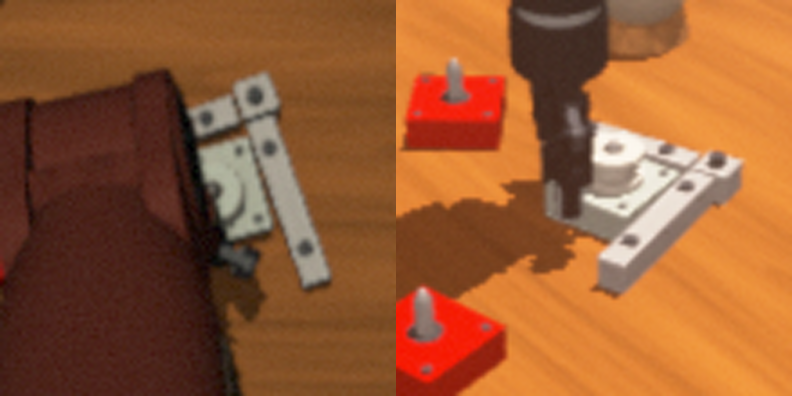

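Block is nearly square: about 2-3 mm off fence a and about 8 mm off fence b, with the spool seated. Pushing gently.

Request:
send_rows(grip=[0.41, 0.41, 0.41, 0.41, 0.41], offset=[[-0.06, 0, 0], [-0.08, 0, 0], [-0.08, 0, 0], [-0.06, 0, 0], [0, 0, 0]], dr=[[0, 0, 0], [0, 0, 0], [0, 0, 0], [0, 0, 0], [0, 0, 0]])

```text
time: 17.4
position: [0.5498, 0.2, 0.03]
orientation: [180.0, -0.2, 155.6]
wrist_force: [-6.5, 4.7, 1.7]
finger_gap: 0.0501
grasp_force: 4.2
```

Request:
send_rows(grip=[0.41, 0.41, 0.41, 0.41, 0.41], offset=[[-0.06, 0.03, 0], [-0.06, 0.03, 0], [-0.06, 0.03, 0], [-0.04, 0, 0], [0, 0, 0]], dr=[[0, 0, 0], [0, 0, 0], [0, 0, 0], [0, 0, 0], [0, 0, 0]])

```text
time: 17.9
position: [0.555, 0.2, 0.0297]
orientation: [180.0, -0.2, 155.6]
wrist_force: [-7.7, 6.1, 1.3]
finger_gap: 0.0497
grasp_force: 5.0
```

Request:
send_rows(grip=[0.41, 0.41, 0.41, 0.41, 0.41], offset=[[-0.06, 0.03, 0], [-0.06, 0.03, 0], [-0.06, 0, 0], [-0.04, 0, 0], [0, 0, 0]], dr=[[0, 0, 0], [0, 0, 0], [0, 0, 0], [0, 0, 0], [0, 0, 0]])

```text
time: 18.4
position: [0.558, 0.2007, 0.0295]
orientation: [179.9, -0.5, 155.7]
wrist_force: [-16.8, 13.8, 7.5]
finger_gap: 0.0504
grasp_force: 12.4
```

```bash
python3 -c "
from blk import *
run('t8',(.593,.181))
b=snap('side','s8');s=dict(np.load('pics/t8.npz'));f=lambda i:cv2.resize(i,None,fx=5,fy=5,interpolation=cv2.INTER_CUBIC)
cv2.imwrite('pics/c8.png',np.hstack([f(s['pixels'][140:220,245:325,::-1]),f(b['pixels'][130:210,280:360,::-1])]))"
```

```text
18.4 [0.558  0.2007 0.0295] [179.9  -0.5 155.7] [-16.8  13.8   7.5] 0.05040672580521113
blk ((610.9505615234375, 153.0908203125), (114.72587585449219, 60.03113555908203), 19.304933547973633)
spool (0.5755602717399597, 0.17405608296394348) 0.04134548455476761 in corner -0.039173454628229125 -0.05897689634227749
```

View pics/c8.png

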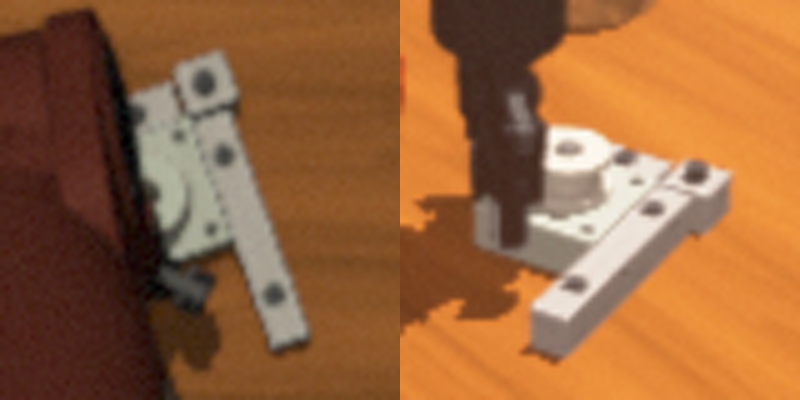

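Blocked by the fences with about 19 N in x_c and 11 N in y_c. I'll add a bit along +y_c to confirm contact with fence b.

Request:
send_rows(grip=[0.41, 0.41, 0.41, 0.41, 0.41], offset=[[-0.03, 0.03, 0], [-0.03, 0.03, 0], [-0.02, 0.02, 0], [0, 0, 0], [0, 0, 0]], dr=[[0, 0, 0], [0, 0, 0], [0, 0, 0], [0, 0, 0], [0, 0, 0]])

```text
time: 19.0
position: [0.5584, 0.2009, 0.0292]
orientation: [-179.9, -0.7, 155.7]
wrist_force: [-24.2, 10.1, 13.1]
finger_gap: 0.0507
grasp_force: 17.1
```

Request:
send_rows(grip=[0.41, 0.41, 0.41], offset=[[0, 0, 0], [0, 0, 0], [0, 0, 0]], dr=[[0, 0, 0], [0, 0, 0], [0, 0, 0]])

```text
time: 19.3
position: [0.5584, 0.2008, 0.0292]
orientation: [-179.9, -0.7, 155.7]
wrist_force: [-24.5, 10.8, 13.8]
finger_gap: 0.0506
grasp_force: 17.1
```

```bash
python3 -c "
from h import *
s=snap('side','s9');P=cloud(s);C=np.array([.6445,.158]);X=np.array([.350,-.937]);Y=np.array([.937,.350])
d=P[...,:2]-C;x=d@X;y=d@Y;h=cv2.cvtColor(s['pixels'],cv2.COLOR_RGB2HSV)
m=(x>-.03)&(x<-.006)&(y>-.076)&(y<-.006)|(y>-.03)&(y<-.006)&(x>-.05)&(x<-.006);m&=(P[...,2]>.015)&(P[...,2]<.045)
q=np.c_[x[m],y[m],np.ones(m.sum())];print(m.sum(),np.linalg.lstsq(q,P[m][:,2],rcond=None)[0],P[m][:,2].mean())
m=(P[...,2]>.052)&(P[...,2]<.066)&(np.hypot(x+.04,y+.04)<.035)&(h[...,1]<90)
q=np.c_[x[m],y[m]];print(m.sum(),q.min(0),q.max(0),np.median(P[m][:,2]))
b=s['pixels'][140:200,290:350,::-1];cv2.imwrite('pics/c9.png',cv2.resize(b,None,fx=9,fy=9,interpolation=cv2.INTER_CUBIC))"
```

```text
143 [-0.31198198  0.10836609  0.03158642] 0.031658177451676116
114 [-0.05517305 -0.0630531 ] [-0.01345203 -0.01404145] 0.05931272796729313
```

View pics/c9.png

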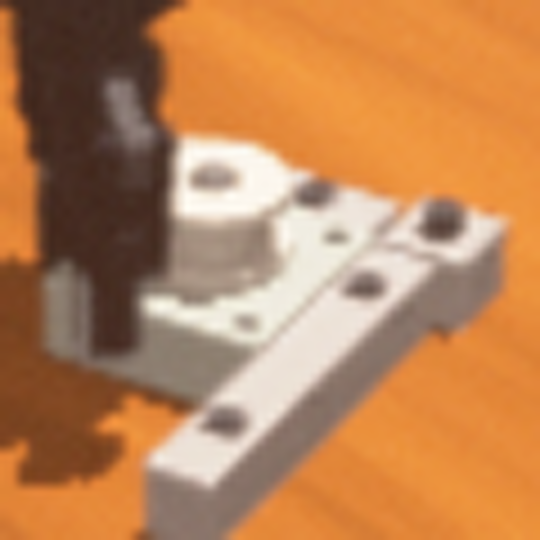

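The picture shows the block flush on both fences, flat, with the spool seated (its edges are about 14 mm from each face, 15 mm expected). Forces are steady at about 19 N on each fence, so I'm handing in.

```bash
python3 -c "
from station import r,readout
print(readout.state()['wrist_force']);print(r.close_job())"
```

```text
[-24.477212    11.32682417  14.31606997]
the job is handed in; nothing more can be done
None
```

The spool is seated on the pin and the block is in the corner, held against both fences by the gripper with about 19 N toward each; I handed the job in at about 19 s on the robot clock, and no verdict came back.

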